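Get the bottle stopper press ready to run again

ROBOT

A 6-joint arm with a two-finger parallel gripper is mounted at the origin on the work surface. World frame = base frame: x ahead of the robot, y to its left, z up, the work surface at z = 0. Lengths are in mm, angles in rad, forces in N, time in s.
With the tool pointing down it reaches from about 400 to 825 mm from the base axis. Payload 7 kg.
Tool frame: the origin (TCP) lies midway between the tips of the shut fingers; the grasp point (between the pads) lies 19 mm behind it; z points along the fingers, y is the line along which they close (so a half turn about z gives the same grasp; the last joint's range is limited). The gripper opens to 88 mm and grips with 3 to 60 N. Pads are 19 mm wide; open, the fingers measure 130 mm over their backs; the gripper's body (78 mm by 193 mm) begins 47 mm behind the grasp point.
Start: joints at [1.601, 0.359, 0.012, 0, -1.224, -0.288], TCP at [172.104, 652.668, 226.561] pointing down, gripper open.
Joint ranges: [-3.07, 3.07], [-1.43, 2.12], [-1.02, 1.25], [-3.03, 1.67], [-3.05, -0], [-3.03, 3.03]. Speed limits (rad/s): [2.39, 2.39, 3.01, 3.14, 3.14, 3.14].

INTERFACE

Orientations are given as a unit quaternion [x, y, z, w].
In Python, from station import r gives the robot as it stands.
- The arm moves only by the tool send_rows, never from a script. Its argument "steps" is one flat list of numbers, 5 for each row, row after row: the finger opening in mm, from 0 to 87.6, then the shift along the tool's x, y, z in mm, then the turn about the tool's z in degrees. A call has 1 to 12 rows; each row shifts and turns the commanded pose from where the row before left it, along the tool's axes as they then stand; what a row does not reach is not made up. A row lasts 1/10 s, in which the tool goes at most 50 mm and 8.59 degrees, less where a joint would pass 70% of its speed; a pose out of reach is approached as far as the arm can. A call is refused whole if a number of a shift passes 50 or a number of a turn 8.59, either way. A call with a gripper value outside its range is refused whole. The fingers move at their own pace and stop on an object; "squeeze" is the grip in N (left out, the last holds). Time passes only in rows, so rows that do not move let the fingers close. It gives the time, the measured TCP pose, the force, the opening and the grip force at its end, in the units of the state.
- r.state(): the state, without advancing time (a new reading comes with each control period).
- r.get_image(name): name is "side" or "top"; returns (picture, depth): 400x640x3 uint8, blue, green, red; 400x640 float32, mm along the optical axis (not along the pixel's ray), 0 where there is no reading.
- r.camera_params(name): a dict with "fov_y" (degrees; the focal length in pixels is half the picture's height over the tangent of half this angle, whatever the lens; pixels are square), "cx", "cy" (the principal point, pixels), "eye" and "attitude" of the camera in the world. Camera axes: x right, y up, looking along -z (the intrinsics and any distortion apply to the point x, -y, -z); pixel columns grow to the right and rows downward; lengths in mm; the calibration is good to about 2 mm. A picture is of the moment at which its call begins. camera_params takes no time and is no camera call.
- r.finish_job(): hands the job in; it is judged then, once.
Trained networks look in the newest picture that a camera, given by its name, has taken for a name from the list of things; names that differ only in an ending like _2 or _b are one class to them, and where a whole thing is asked for, a point or a joint stands for the part that bears it (a point fixed in the world has none). Each returns a list of dicts, best first, with "conf" (0 to 1); they miss things now and then, are a little off and sometimes report something else, mostly with a low value. They report only what shows in the picture. A call takes as long as a camera call. They do not tell look-alikes from the thing itself.
- r.boxes_of(camera, target): "position" ([x, y, z] in mm, in world coordinates, good to about 4 mm: the middle of the surface that is visible of it).
- r.tip_of(camera, target): "position" ([x, y, z] in mm, in world coordinates, good to about 4 mm: a listed point, or the origin of a listed thing).
The state is a dict: "t": time; "q": joint angles; "qvel": joint speeds; "tau": joint torques, N m; "tool_pos": TCP position; "tcp_rot": TCP orientation; "force": force on the tool from outside, world axes, zero at the start; "torque": the same for the moment, N m; "opening": opening from 0.0 (shut) to 1.0 (fully open); "finger_force": force on a finger pad.
Only numpy, scipy, OpenCV 4.12 (cv2) and the standard library are available. Lean on these libraries where they do the work, as an engineer would, in place of code of your own. Each camera call takes 0.05 s, during which the arm holds its last target. There are 200 camera calls.

TASK

Bottles have toppled in the lane of the stopper press. First lift the press's lever fully up, then stand every toppled bottle upright in the lane, so that all bottles stand there on their bases; next turn the regulator knob until its orange pointer meets the green mark and slide the orange hood fully home over the knob, and last of all lower the press's lever fully down again. Leave the other things on the table where they are.

Things in the scene. Friction and masses are not known exactly. Their poses are not given: they have to be found in the camera images.
- lane: flat aluminium tray lying on the table, 555 long along its own y (from y = -270 to 285), 140 wide along its x, floor 3 thick, with dark side lips 5 wide whose tops are 9 above the table (130 clear between them); the ends are open. Origin: in its underside, on the table, midway between the lips. The press stands at its +y end, where a yellow patch lies below the foot (y = 233 to 283)
- press: blue box 100 (x) x 90 (y) x 130 tall on a dark plate, at the left end of the lane; origin: centre of its underside. A foot arm 30 wide reaches 75 from its middle towards the lane (own -y), over the lane's end; it rises 50 as the lever is lifted
- press_lever (a joint): angle of the press's lever (rad): 0 = fully down (the foot lowered), 1.05 = fully up (the foot raised). It stays where it is left; fully up or down means within about 0.15 of its end
- lever_ball (a point): centre of the red ball, 22 in diameter, at the free end of the thin steel lever on top of the press; 125 from the pivot; it stands out over the press's front (-x) face and swings up and back (+x)
- lever_pivot (a point): the lever's pivot, on top of the press (147 above the table); the pivot axis is level, along the press's own y
- knob (a joint): angle of the regulator knob (rad), growing clockwise seen from above, 0 to 2.8
- knob_axis (a point): point on the regulator knob's upright axis, 90 above the table, the height to grip. The black knob is a disc 54 in diameter (top 70 above the table) with a grip bar 44 long, 12 wide and 30 tall on it (top 100 above the table); the bar points to the pointer
- pointer (a point): tip of the knob's orange pointer, at the rim of its disc, 27 from the axis; it turns with the knob
- mark (a point): the green mark on the white dial round the knob: its point 27 from the knob's axis, where the pointer's tip must come (within about 5 mm)
- hood (a joint): travel of the sliding orange lock hood (m): 0 = parked beside the knob, 0.105 = fully home, over the knob (at least 0.098 counts)
- hood_fin (a point): grip point near the top of the orange fin on the hood's clear roof, 132 above the table. The fin is 12 thick along the slide, 36 wide across it, and stands 31 above the roof, its top at 140; the hood is 84 long, 88 wide. It slides straight towards the knob; fully home, the fin is above the knob's axis
- B1: square white glass bottle, 44 x 44 x 68 with a blue band, a neck, and a fixed red ball stopper 28 in diameter; 106 long in all, 300 g, centre of mass 36 from the base. Origin on its axis at mid-length: the base is 53 from it, the centre of the ball 39 on the other side. Held by the ball it can swivel in the grip. Its own x axis runs from base to ball. Toppled at the start; may be absent
- B2: square white glass bottle, 44 x 44 x 68 with a blue band, a neck, and a fixed red ball stopper 28 in diameter; 106 long in all, 300 g, centre of mass 36 from the base. Origin on its axis at mid-length: the base is 53 from it, the centre of the ball 39 on the other side. Held by the ball it can swivel in the grip. Its own x axis runs from base to ball. Toppled at the start; may be absent
- B3: square white glass bottle, 44 x 44 x 68 with a blue band, a neck, and a fixed red ball stopper 28 in diameter; 106 long in all, 300 g, centre of mass 36 from the base. Origin on its axis at mid-length: the base is 53 from it, the centre of the ball 39 on the other side. Held by the ball it can swivel in the grip. Its own x axis runs from base to ball. Toppled at the start; may be absent
- B4: square white glass bottle, 44 x 44 x 68 with a blue band, a neck, and a fixed red ball stopper 28 in diameter; 106 long in all, 300 g, centre of mass 36 from the base. Origin on its axis at mid-length: the base is 53 from it, the centre of the ball 39 on the other side. Held by the ball it can swivel in the grip. Its own x axis runs from base to ball. Toppled at the start; may be absent
- N1: square white glass bottle, 44 x 44 x 68 with a blue band, a neck, and a fixed red ball stopper 28 in diameter; 106 long in all, 300 g, centre of mass 36 from the base. Origin on its axis at mid-length: the base is 53 from it, the centre of the ball 39 on the other side. Held by the ball it can swivel in the grip. Its own z axis runs from base to ball. Stands in the lane at the start
- brush: brush 160 long lying on the table behind the lane; leave it alone
- tape: brown ring of tape, 90 across, 25 tall, behind the lane; leave it alone
- beaker: white cup, 72 across, 90 tall, behind the lane; leave it alone
- jar: amber jar, 70 across, 85 tall, behind the lane; leave it alone
Not all that is in view belongs to the job. What is shaped like the B2 but pink or turquoise is not meant.

How it is judged:
By the outcome, as a careful person would: the job done as asked, in the order asked, and still so for the second after the job is handed in, with the robot touching nothing.
Of B1, B2, B3, B4 only 3 to 4 are there at a start; the rules pass over those that are not, and their reading is None.
At some moment in a run one of B1, B2, B3, B4 may be knocked a few centimetres aside while the robot is not near it.
Once in a run the grip may slacken for a moment while it holds something.
It also fails if it takes over 210 s, if anything falls off the work surface, if the arm or the gripper's body presses on something with over 40 N, if the wrist force passes 120 N, or if a joint passes its speed limit or range.

## Working session

There is one attempt and no reset: what is moved stays moved. The work goes in short steps, Python scripts to look and compute and a tool call to move; the robot and the scene stay as the last step left them, time stands still between calls to the robot, and variables do not carry over. Pictures are saved under pics/ and viewed, at most 14 in all, crops included, and the job is handed in when it is done.

Besides the shell and the picture viewer there is one more tool, called after ">>>" in YAML: its name, and indented under it one key for each argument. send_rows: Moves the arm, as the interface text tells. Its arguments: {"type":"object","properties":{"steps":{"type":"array","items":{"type":"number"}},"squeeze":{"type":"number"}},"required":["steps"]}

```bash
ls; mkdir -p pics; python3 - <<'E'
from station import r
import cv2,numpy as np
np.set_printoptions(precision=4,suppress=True)
print(r.state())
for n in("side","top"):
    print(n,r.camera_params(n))
    im,d=r.get_image(n); cv2.imwrite(f"pics/{n}0.png",im); np.save(f"pics/{n}0.npy",d)
for n in("side","top"):
  for t in("lever_ball","lever_pivot","knob_axis","pointer","mark","hood_fin","press","lane"):
    print(n,t,[(np.round(a["position"]),round(a["conf"],2)) for a in r.tip_of(n,t)][:3])
  for t in("B1","N1"):
    print(n,t,[(np.round(a["position"]),round(a["conf"],2)) for a in r.tip_of(n,t)])
E
```

```text
pics
{'t': 0.0, 'q': array([ 1.6011,  0.3594,  0.011 , -0.0004, -1.2241, -0.2881]), 'qvel': array([-0.0006,  0.0005,  0.0008, -0.0009,  0.002 , -0.0012]), 'tau': array([  0.0012, -58.2727,  29.3047,   6.9969,   0.0069,  -0.0002]), 'tool_pos': array([171.9815, 652.1989, 225.6268]), 'tcp_rot': array([ 0.9917, -0.1286, -0.    ,  0.0008]), 'force': array([0.408 , 0.3278, 0.6361]), 'torque': array([ 0.0501, -0.0401, -0.0249]), 'finger_force': 0.0, 'opening': 0.9984992493668461}
side {'fov_y': 49.83210414180778, 'cx': 320.92110359916603, 'cy': 197.78772189740025, 'eye': array([  78.1654, -920.3267, 1037.5443]), 'attitude': array([ 0.3973, -0.0942, -0.2075,  0.8889])}
top {'fov_y': 51.82788870411371, 'cx': 320.3227701317343, 'cy': 202.9510034524098, 'eye': array([ 398.3389,  -26.0284, 1054.0035]), 'attitude': array([-0.0515,  0.0506,  0.7119, -0.6986])}
side lever_ball [(array([385., 349., 138.]), 0.52), (array([768., -56.,  -0.]), 0.45)]
side lever_pivot [(array([514., 352., 146.]), 0.96), (array([ 540., -392.,  137.]), 0.62)]
side knob_axis [(array([ 446., -395.,   88.]), 0.77)]
side poin
[... 543 characters left out ...]
op lever_ball [(array([392., 351., 135.]), 0.92)]
top lever_pivot [(array([512., 354., 145.]), 0.88)]
top knob_axis [(array([ 447., -393.,   90.]), 0.74)]
top pointer [(array([ 474., -395.,   74.]), 0.77)]
top mark [(array([ 432., -424.,   62.]), 0.93)]
top hood_fin [(array([ 542., -392.,  135.]), 0.92)]
top press [(array([485., 355.,   4.]), 0.59)]
top lane [(array([471.,  16.,   0.]), 0.69), (array([ 460., -196.,   27.]), 0.36)]
top B1 [(array([719., 348.,  20.]), 0.97), (array([ 464., -110.,   22.]), 0.74), (array([275., 241.,  24.]), 0.73), (array([ 462., -199.,   25.]), 0.65), (array([478.,  79.,  26.]), 0.58), (array([466., -10.,  52.]), 0.38)]
top N1 [(array([464.,  -9.,  54.]), 0.6)]
```

View pics/side0.png

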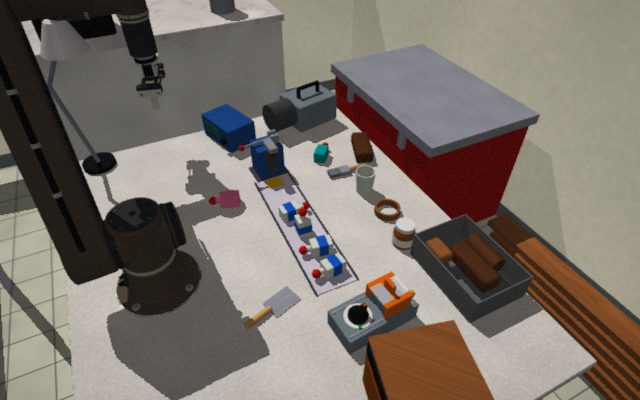

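View pics/top0.png

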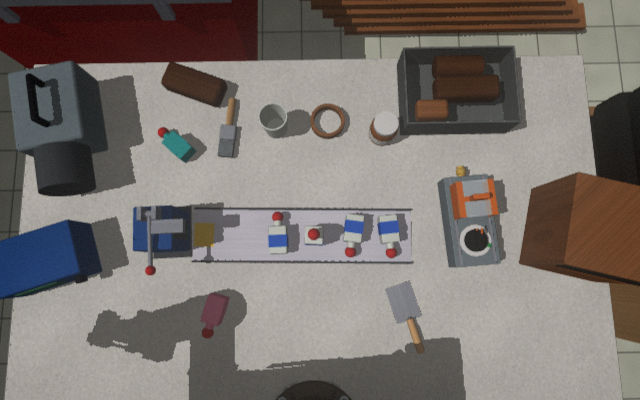

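The side picture shows the press at (268,160), the lane with balls at (305,205), (302,212), (303,250) and (316,273), and the knob and hood at (360,313)/(390,292). The top picture shows three toppled bottles at px (278,232), (353,232) and (389,232). N1 stands at (314,235). The pink and turquoise bottles are decoys.

```bash
cat > h.py <<'E'
from station import r
import cv2,numpy as np
from scipy.spatial.transform import Rotation as R
np.set_printoptions(precision=1,suppress=True)
P={n:r.camera_params(n) for n in("side","top")}
def ray(n,u,v):
    p=P[n]; f=200/np.tan(np.radians(p["fov_y"]/2))
    return R.from_quat(p["attitude"]).apply(np.array([(u-p["cx"])/f,-(v-p["cy"])/f,-1.]))
def pt(n,u,v,d): return P[n]["eye"]+d*ray(n,u,v)
def blobs(n,im,d,name,mn=6):
    h=cv2.cvtColor(im,cv2.COLOR_BGR2HSV); H,S,V=cv2.split(h)
    m={"red":((H<7)|(H>173))&(S>165)&(V>70),"blue":(H>100)&(H<125)&(S>150)&(V>60),
       "green":(H>45)&(H<85)&(S>90)&(V>50),"orange":(H>6)&(H<18)&(S>190)&(V>120)}[name]
    k,l,st,c=cv2.connectedComponentsWithStats(m.astype(np.uint8))
    out=[]
    for i in range(1,k):
        if st[i,4]<mn: continue
        ys,xs=np.where(l==i); z=d[ys,xs]; z=z[z>0]
        if len(z)==0: continue
        out.append((c[i],st[i,4],pt(n,*c[i],np.median(z))))
    return out
def tri(a,b):  # a=(cam,u,v)
    A=[];o=[]
    M=np.zeros((3,3));q=np.zeros(3)
    for n,u,v in(a,b):
        w=ray(n,u,v);w/=np.linalg.norm(w);Q=np.eye(3)-np.outer(w,w);M+=Q;q+=Q@P[n]["eye"]
    return np.linalg.solve(M,q)
def look(tag=None):
    D={}
    for n in P:
        im,d=r.get_image(n); D[n]=(im,d)
        if tag: cv2.imwrite(f"pics/{n}{tag}.png",im)
    return D
E
python3 - <<'E'
from h import *
D={n:(cv2.imread(f"pics/{n}0.png"),np.load(f"pics/{n}0.npy")) for n in P}
B={}
for n in P:
  for c in("red","blue","green","orange"):
    B[n,c]=blobs(n,*D[n],c)
    for b in B[n,c]:
      w=b[2]
      if 330<w[0]<620 and -480<w[1]<380 and w[2]>-5: print(n,c,b[0],b[1],w)
for a in B["side","red"]:
  for b in B["top","red"]:
    if np.linalg.norm(a[2]-b[2])<30: print("tri",tri(("side",*a[0]),("top",*b[0])))
im=D["top"][0]; a=cv2.resize(im[195:275,125:445],None,fx=2.5,fy=2.5,interpolation=3)
b=cv2.resize(im[160:280,430:520],None,fx=3.3,fy=3.3,interpolation=3)
s=D["side"][0]; c=cv2.resize(s[260:350,320:430],None,fx=3.6,fy=3.6,interpolation=3)
o=np.zeros((600,800,3),np.uint8);o[:200]=a;o[202:202+b.shape[0],:b.shape[1]]=b;o[202:202+c.shape[0],330:330+c.shape[1]]=c
cv2.imwrite("pics/c1.png",o)
E
```

```text
side red [240.7 147.6] 27 [386.2 344.1 142.8]
side red [303.5 209. ] 80 [469.5 -11.7 106.5]
side red [302.8 249.7] 42 [ 421.7 -106.5   34.4]
side red [316.2 273.4] 52 [ 419.1 -206.8   33.8]
side blue [257.6 156. ] 263 [439.4 326.4 100. ]
side blue [278.4 145.5] 12 [519.1 315.6 128.7]
side blue [281.6 167.4] 7 [522.5 308.6  31. ]
side blue [289.9 210.5] 128 [453.8  68.   38.9]
side blue [303.4 229.3] 93 [459.9 -27.7  33.8]
side blue [322.6 245.2] 165 [ 483.6 -119.1   37.4]
side blue [335.2 264.1] 182 [ 483.1 -203.9   38.9]
side green [359.8 326.2] 14 [ 434.7 -428.8   64.1]
side orange [383.  280.6] 172 [ 539.4 -364.1  115.4]
side orange [397.4 299.7] 150 [ 542.5 -428.5  110.2]
side orange [365.2 304.3] 6 [ 464.9 -399.5  101.9]
top red [275.1 216.4] 27 [514.6  86.9  37.1]
top red [311.1 233.7] 35 [465.3  -3.4 107.1]
top red [348.1 251.6] 28 [424.6 -91.9  36.2]
top red [389.6 252.6] 36 [ 420.1 -193.6   36.6]
top red [148.2 270.3] 34 [389.3 351.3 147.1]
top blue [353.6 226.2] 187 [ 485.7 -106.5   47.5]
top blue [388.7 227. ] 190 [ 482.2 -192.3   47.8]
top blue [163.4 236.1] 11 [464.4 327.6 130.1]
top blue [277.5 240.4] 189 [454.5  80.1  48.1]
top blue [161.4 242.7] 34 [449.7 331.  130.8]
top green [488.8 244.7] 10 [ 433.8 -426.7   65. ]
tri [743.3 383.   27.1]
tri [389.2 356.8 133.8]
tri [469.   -4.4 100. ]
tri [426.1 -93.4  18.7]
tri [ 422.  -196.8   20.5]
```

View pics/c1.png

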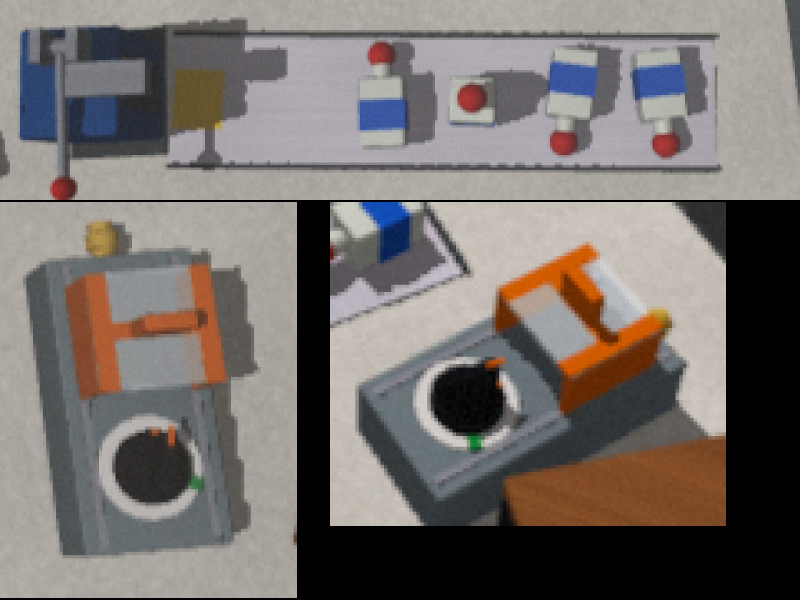

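The crop shows the dial with its green mark at (197,483), the pointer parts at (155,432) and (172,435), and the slide tilted a few degrees. I'll refine the ball, ring and fin positions.

```bash
cat >> h.py <<'E'
def cloud(n,d):
    v,u=np.mgrid[0:400,0:640]; p=P[n]; f=200/np.tan(np.radians(p["fov_y"]/2))
    c=np.stack([(u-p["cx"])/f,-(v-p["cy"])/f,-np.ones(u.shape)],-1)*d[...,None]
    w=R.from_quat(p["attitude"]).apply(c.reshape(-1,3))+p["eye"]; w[d.ravel()<=0]=1e6
    return w.reshape(400,640,3)
def redm(im):
    H,S,V=cv2.split(cv2.cvtColor(im,cv2.COLOR_BGR2HSV)); return ((H<8)|(H>172))&(S>150)&(V>30)
def balls(D,rad=14):
    from scipy.optimize import least_squares
    out=[]
    pts=[];
    for n in D:
        im,d=D[n]; w=cloud(n,d)[redm(im)]; pts.append(w)
    w=np.vstack(pts); w=w[(w[:,0]>330)&(w[:,0]<620)&(abs(w[:,1])<420)&(w[:,2]>5)&(w[:,2]<300)]
    while len(w)>12:
        g=[(np.linalg.norm(w-q,axis=1)<22).sum() for q in w[::3]]; q=w[::3][int(np.argmax(g))]
        near=np.linalg.norm(w-q,axis=1)<26; a=w[near]; w=w[~near]
        if len(a)<12: continue
        R0=11 if q[1]>300 else 14
        s=least_squares(lambda c:np.linalg.norm(a-c,axis=1)-R0,a.mean(0)-[0,0,8],loss="soft_l1",f_scale=2).x
        out.append((s,len(a)))
    return sorted(out,key=lambda t:-t[0][1])
E
python3 - <<'E'
from h import *
D={n:(cv2.imread(f"pics/{n}0.png"),np.load(f"pics/{n}0.npy")) for n in P}
for s in balls(D): print("ball",s)
for n in P:
  im,d=D[n]; w=cloud(n,d); h=cv2.cvtColor(im,cv2.COLOR_BGR2HSV)
  x,y,z=w[...,0],w[...,1],w[...,2]
  box=(x>380)&(x<620)&(y<-330)&(y>-470)
  wh=box&(h[...,1]<60)&(h[...,2]>140)&(z>50)&(z<75)&(x<490); 
  a=w[wh]; print(n,"ring",len(a),a.min(0),a.max(0),(a.min(0)+a.max(0))/2)
  og=(h[...,0]>4)&(h[...,0]<20)&(h[...,1]>170)&(h[...,2]>80)&box
  f=w[og&(z>120)&(z<150)]; print("fin",len(f),f.min(0),f.max(0),np.median(f,0))
  top=f[f[:,2]>134]; 
  if len(top)>4:
    c=top.mean(0); u,s,vt=np.linalg.svd((top-c)[:,:2]); print("fin top",c,vt[0]*1000,s)
  print("pointer",[ (q) for q in w[og&(x<490)]])
  rf=w[og&(z>95)&(z<115)&(x>495)]; print("roof",rf.min(0),rf.max(0))
  body=w[box&(z>0)&(z<60)]
  blu=[]
  m=(h[...,0]>100)&(h[...,0]<125)&(h[...,1]>150)&(abs(x-470)<70)&(z>40)&(z<55)
  for y0 in(80,-107,-195):
    b=w[m&(abs(y-y0)<35)]; print("band top",b.mean(0),len(b))
  l=w[(abs(z-8)<4)&(abs(x-467)<85)&(y<270)&(y>-270)&(h[...,2]<70)]
  for sg in(-1,1):
    e=l[sg*(l[:,0]-467)>50]; print("lip",np.polyfit(e[:,1],e[:,0],1)*[1000,1],len(e),e[:,1].min())
E
```

```text
ball (array([389. , 350. , 137.9]), 71)
ball (array([516.5,  81.7,  25.8]), 75)
ball (array([465.7,  -9.2,  95.5]), 111)
ball (array([425.7, -98.9,  25.5]), 104)
ball (array([ 422.2, -199.9,   25.7]), 112)
side ring 250 [ 381.7 -443.3   54.9] [ 486.  -339.    73.3] [ 433.8 -391.1   64.1]
fin 106 [ 532.8 -409.   120. ] [ 548.  -373.   144.1] [ 537.2 -392.8  138.6]
fin top [ 539.2 -391.1  139.9] [  73.2 -997.3] [87.  29.5]
pointer [array([ 460.8, -395.6,  100.8]), array([ 463.4, -396.4,  100.3]), array([ 464.9, -398.5,  102.1]), array([ 467.5, -399.2,  101.3]), array([ 469.1, -401.4,  103.1]), array([ 458.9, -398.7,  101.8]), array([ 460.5, -400.9,  103.6]), array([ 463. , -401.6,  103. ]), array([ 470. , -399.1,   72.6])]
roof [ 496.7 -438.3   95.3] [ 586.  -344.2  115. ]
band top [454.   74.5  48. ] 77
band top [ 484.3 -112.6   47.3] 102
band top [ 482.3 -197.1   48.1] 118
lip [ 23.9 400.1] 70 -253.43646006954464
lip [ 23.3 534.6] 45 -257.9047843032238
top ring 300 [ 407.7 -435.2   56.4] [ 484.1 -358.4   74.3] [ 445.9 -396.8   65.3]
fin 69 [ 535.9 -405.8  123.1] [ 545.2 -371.   142.3] [ 540.3 -387.9  139.9]
fin top [ 540.5 -388.5  139.8] [  75.9 -997.1] [83.1 20.8]
pointer [array([ 471.7, -397.6,   68.6]), array([ 469.1, -397.1,  100.5]), array([ 466.8, -397.1,  100.2]), array([ 466.4, -397.5,  105.1]), array([ 464.4, -396.3,  101.7]), array([ 464.5, -399.4,   99.8]), array([ 462.2, -396.9,   99.8]), array([ 462. , -398.5,  101.7])]
roof [ 498.9 -434.1  100.7] [ 582.9 -343.   113.9]
band top [454.5  80.   48.2] 189
band top [ 485.7 -106.6   47.7] 185
band top [ 482.4 -192.4   47.8] 186
lip [ 19.7 403.5] 8 254.34281863807865
lip [ 29.3 535.7] 28 -124.67767058253501
```

>>> send_rows:
  steps: [60, 0, 0, 0, -7.4, 60, 0, 0, 0, -7.4, 60, 27, 37.8, 0, 0, 60, 27, 37.8, 0, 0, 60, 27, 37.8, 0, 0, 60, 27, 37.8, 0, 0, 60, 27, 37.8, 0, 0, 60, 27, 37.8, 0, 0, 60, 27, 37.8, 0, 0, 60, 28, 37.8, 0, 0, 60, 0, 0, 30, 0, 60, 0, 0, 0, 0]
  squeeze: 20

```text
t: 2.3
tool_pos: [388.7, 347.7, 194.0]
tcp_rot: [1.0, -0.001, -0.002, 0.002]
force: [-1.9, 0.4, -1.0]
opening: 0.68
finger_force: 0.0
```

>>> send_rows:
  steps: [60, 0, -2, 25, 0, 60, 0, 0, 25, 0, 60, 0, 0, 25, 0, 60, 0, 0, 0, 0, 0, 0, 0, 0, 0, 0, 0, 0, 0, 0, 0, 0, 0, 0, 0, 0, 0, 0, 0, 0, 0, 0, 0, 0, 0]
  squeeze: 20

```text
t: 3.2
tool_pos: [389.4, 352.5, 122.2]
tcp_rot: [1.0, 0.0, 0.0, -0.0]
force: [0.7, -2.2, 1.7]
opening: 0.291
finger_force: 1.9
```

>>> send_rows:
  steps: [0, 0, 0, 0, 0, 0, 0, 0, 0, 0, 0, 0.4, 0, -22.2, 0, 0, 4.1, 0, -21.4, 0, 0, 7.9, 0, -20.3, 0, 0, 11.2, 0, -18.7, 0, 0, 14.3, 0, -16.4, 0, 0, 16.9, 0, -13.7, 0, 0, 3, 0, -2, 0, 0, 0, 0, 0, 0]
  squeeze: 25

```text
t: 4.2
tool_pos: [443.7, 351.8, 234.9]
tcp_rot: [1.0, -0.0, -0.004, 0.001]
force: [-16.0, 1.0, 2.0]
opening: 0.233
finger_force: 25.0
```

```bash
python3 - <<'E'
from h import *
D=look("1"); print(balls(D)); print([ (a["position"],a["conf"]) for n in P for a in r.tip_of(n,"lever_ball")])
o=np.vstack([cv2.resize(D["side"][0][100:220,180:380],(600,360)),cv2.resize(D["top"][0][195:275,100:300],(600,240))]);cv2.imwrite("pics/c2.png",o)
E
```

```text
[(array([513.9,  82.8,  26.7]), 34), (array([465.7,  -9.8,  95.5]), 124), (array([426.3, -98.2,  26.1]), 116), (array([ 421.7, -200.3,   25.6]), 120)]
[([433.5, 353.2, 246.7], 0.36)]
```

View pics/c2.png

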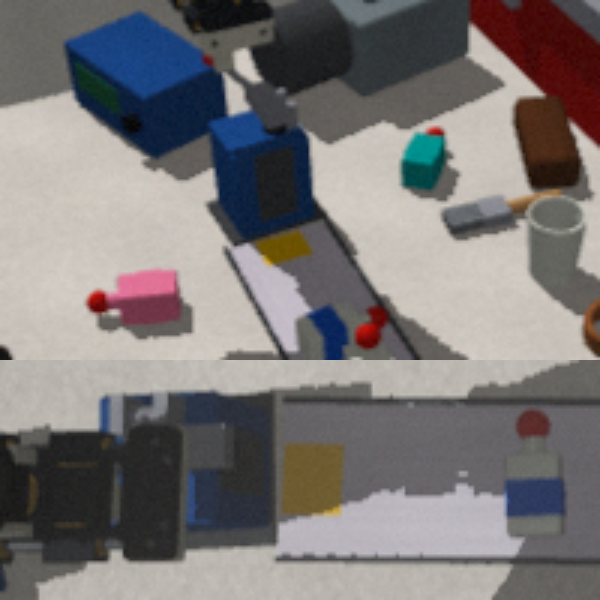

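Lever is up: ball at z≈254, about 1.03 rad. I'll release it and go to B1.

>>> send_rows:
  steps: [60, 0, 0, 0, 0, 60, 0, 0, 0, 0, 60, 0, 0, 0, 0, 60, 0, 0, -30, 0, 60, 0, 0, -30, 0, 50, 12.1, 45, 0, 0, 50, 12.1, 45, 0, 0, 50, 12.1, 45, 0, 0, 50, 12.1, 45, 0, 0, 50, 12.1, 45, 0, 0, 50, 12.1, 45, 0, -6, 50, 0, 0, 0, -6]
  squeeze: 10

```text
t: 5.6
tool_pos: [520.6, 77.9, 296.6]
tcp_rot: [0.995, 0.104, 0.0, 0.0]
force: [-0.5, 1.5, 0.5]
opening: 0.569
finger_force: 0.0
```

```bash
python3 - <<'E'
from h import *
print(r.state()["tool_pos"]); D=look(); print(balls(D)); print(r.tip_of("side","lever_ball"))
E
```

```text
[520.6  77.9 296.6]
[(array([437.2, 351.8, 245.7]), 105), (array([515. ,  82.3,  25.8]), 87), (array([465.8,  -9.1,  95.6]), 116), (array([425.4, -99.4,  25.9]), 103), (array([ 422.1, -200.8,   26. ]), 106)]
[{'position': [436.4, 354.1, 248.7], 'conf': 0.6}]
```

>>> send_rows:
  steps: [50, -3.6, -5, 48, 0, 50, 0, 0, 48, 0, 50, 0, 0, 48, 0, 50, 0, 0, 48, 0, 50, 0, 0, 48, 0, 50, 0, 0, 24, 0, 50, 0, 0, 23, 0, 50, 0, 0, 0, 0, 0, 0, 0, 0, 0, 0, 0, 0, 0, 0, 0, 0, 0, 0, 0]
  squeeze: 12

```text
t: 6.85
tool_pos: [516.2, 87.3, 10.8]
tcp_rot: [0.994, 0.105, 0.001, -0.0]
force: [0.7, -0.1, -0.1]
opening: 0.355
finger_force: 0.4
```

>>> send_rows:
  steps: [0, 0.9, 4.4, 0, 0, 0, 0, 0, 0, 0, 0, 0, 0, 0, 0, 0, 0, 0, 0, 0]
  squeeze: 12

```text
t: 7.25
tool_pos: [518.2, 82.8, 10.1]
tcp_rot: [0.994, 0.105, 0.001, -0.0]
force: [2.1, 0.1, 6.1]
opening: 0.307
finger_force: 12.0
```

>>> send_rows:
  steps: [0, -2, -0.4, -10, 0, 0, -4, -0.8, -10, 0, 0, -5, -1.2, -10, 0, 0, -6, -1.2, -10, 0, 0, -7, -1.5, -10, 0, 0, -8, -1.7, -10, 0, 0, -7, -1.5, -10, 0, 0, -7, -1.5, -6, 0, 0, 0, 0, 0, 0, 0, 0, 0, 0, 0]
  squeeze: 12

```text
t: 8.25
tool_pos: [470.1, 82.7, 85.4]
tcp_rot: [0.994, 0.105, 0.0, -0.0]
force: [0.3, 0.6, -3.5]
opening: 0.309
finger_force: 12.0
```

```bash
cat > v.py <<'E'
from h import *
import sys
D=look(); print(r.state()["tool_pos"],r.state()["force"]); print(balls(D))
s=D["side"][0][130:310,240:400];t=D["top"][0][195:275,190:420]
cv2.imwrite(f"pics/{sys.argv[1]}.png",np.vstack([cv2.resize(s,(480,380)[:1]+(380,)) if 0 else cv2.resize(s,(400,450)),cv2.resize(t,(400,139))]))
E
python3 v.py b1
```

```text
[469.9  82.4  84.9] [ 0.3 -0.8 -2.8]
[(array([436.4, 351.5, 245.5]), 98), (array([469. ,  81.3, 101.2]), 21), (array([464.7,  -9.1,  95.9]), 47), (array([423.6, -98.1,  25.4]), 52), (array([ 421.3, -198.5,   26.4]), 73)]
```

View pics/b1.png

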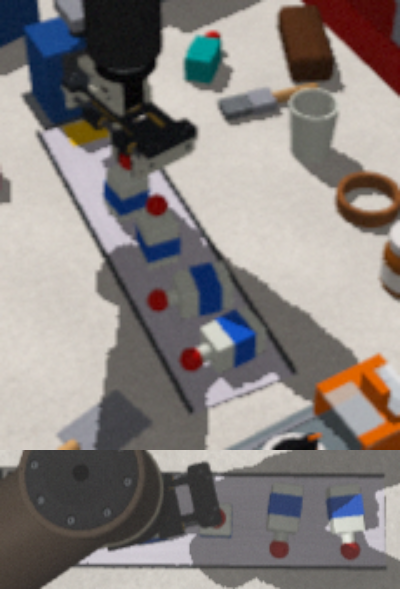

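B1 hangs upright (red ball at px (125,160) in the crop), with its base about 6 mm above the floor. I'll set it down, release, and move over B2.

>>> send_rows:
  steps: [0, 0, 0, 3.5, 0, 0, 0, 0, 3.5, 0, 0, 0, 0, 0, 0, 45, 0, 0, 0, 0, 45, 0, 0, 0, 0, 45, 0, 0, -35, 0, 45, 0, 0, -45, 0, 45, -20.2, 42, 0, 0, 45, -20.2, 42, 0, 0, 45, -20.2, 42, 0, 0, 45, -20.2, 42, 0, -4, 45, 0, 0, 0, 0]

```text
t: 9.55
tool_pos: [423.9, -102.6, 157.8]
tcp_rot: [0.99, 0.138, -0.001, 0.0]
force: [0.6, 0.9, -0.2]
opening: 0.51
finger_force: 0.0
```

```bash
python3 v.py b2; python3 -c "
from h import *
print(r.state()['tcp_rot'])"
```

```text
[425.7 -99.9 158.1] [ 0.7  0.1 -0.4]
[(array([437. , 351.5, 245.8]), 86), (array([424.6, -98.3,  26.5]), 47), (array([ 421.3, -199.6,   27. ]), 57)]
[ 1.   0.1 -0.   0. ]
```

View pics/b2.png

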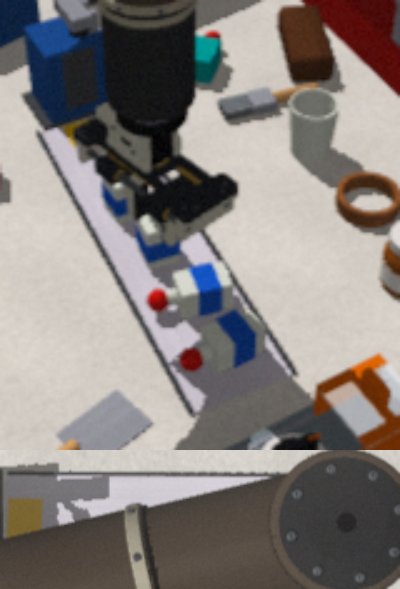

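>>> send_rows:
  steps: [45, 0, 0, 37, 0, 45, 0, 0, 37, 0, 45, 0, 0, 37, 0, 45, 0, 0, 37, 0, 45, 0, 0, 0, 0, 45, -1.8, 6.4, 0, 0, 45, -1.8, 6.4, 0, 0, 45, -1.8, 6.4, 0, 0, 45, -1.8, 6.4, 0, 0, 45, -1.8, 6.4, 0, 0, 45, 0, 0, 0, 0]

```text
t: 10.75
tool_pos: [426.5, -132.8, 10.8]
tcp_rot: [0.99, 0.139, 0.001, 0.0]
force: [-0.7, -0.8, -0.4]
opening: 0.51
finger_force: 0.0
```

```bash
python3 - <<'E'
from h import *
print(r.state()["tool_pos"],r.state()["force"])
D=look(); print(balls(D))
im,d=D["side"]; w=cloud("side",d);h=cv2.cvtColor(im,cv2.COLOR_BGR2HSV)
m=(h[...,0]>98)&(h[...,0]<128)&(h[...,1]>130)&(abs(w[...,0]-470)<70)&(w[...,2]>40)&(w[...,2]<55)
for a,b in((-70,-152),(-155,-240)):
  q=w[m&(w[...,1]<a)&(w[...,1]>b)]
  if len(q): 
    c=q.mean(0); u,s,vt=np.linalg.svd((q-c)[:,:2],full_matrices=False); print(c,len(q),vt,s)
cv2.imwrite("pics/b3.png",cv2.resize(im[200:310,260:380],(600,550)))
E
```

```text
[ 426.5 -132.8   10.8] [-0.7 -0.8 -0.4]
[(array([437.7, 351.6, 245.9]), 59), (array([461.7,  87.3,  95.7]), 26), (array([ 422.1, -199.7,   26.4]), 58)]
[ 497.  -110.9   49.2] 23 [[ 0.2 -1. ]
 [-1.  -0.2]] [57.8 12. ]
[ 484.1 -206.9   47.5] 72 [[-0.7 -0.8]
 [ 0.8 -0.7]] [72.1 63.3]
```

View pics/b3.png

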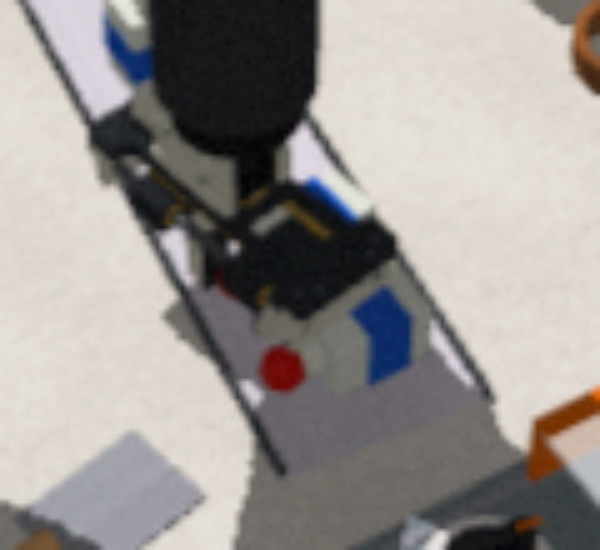

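The picture shows B2 under the gripper, pushed over and yawed. B3 lies in front with its ball at (283,370).

>>> send_rows:
  steps: [0, 1.9, -6.7, 0, 0, 0, 0, 0, 0, 0, 0, 0, 0, 0, 0, 0, 0, 0, 0, 0, 0, 1, 0.3, -10, 0, 0, 3, 0.8, -10, 0, 0, 4, 1.2, -10, 0, 0, 5, 1.5, -10, 0, 0, 6, 1.7, -10, 0, 0, 6, 1.7, -10, 0, 0, 6, 1.7, -10, 0, 0, 5.5, 1.6, -7, 0]
  squeeze: 12

```text
t: 12.05
tool_pos: [464.6, -125.0, 88.2]
tcp_rot: [0.99, 0.139, 0.0, -0.0]
force: [-0.3, -0.8, -2.8]
opening: 0.306
finger_force: 12.0
```

>>> send_rows:
  steps: [0, 0, 0, -2, 0, 0, 0, 0, 0, 0, 0, 4.2, -14.7, 0, 0, 0, 4.2, -14.7, 0, 0, 0, 4.2, -14.7, 0, 0, 0, 0, 0, 0, 0, 0, 0, 0, 0, 0]

```text
t: 12.75
tool_pos: [463.6, -79.1, 88.9]
tcp_rot: [0.99, 0.14, -0.001, 0.0]
force: [0.2, -0.7, -2.4]
opening: 0.307
finger_force: 12.0
```

```bash
python3 v.py b4
```

```text
[463.7 -79.5  89. ] [ 1.  -0.  -3.1]
[(array([436.8, 351.7, 245.6]), 87), (array([481.7, 138.2,  95.2]), 31), (array([465.1, -79.4, 105.3]), 18), (array([ 420.3, -200. ,   26. ]), 56)]
```

View pics/b4.png

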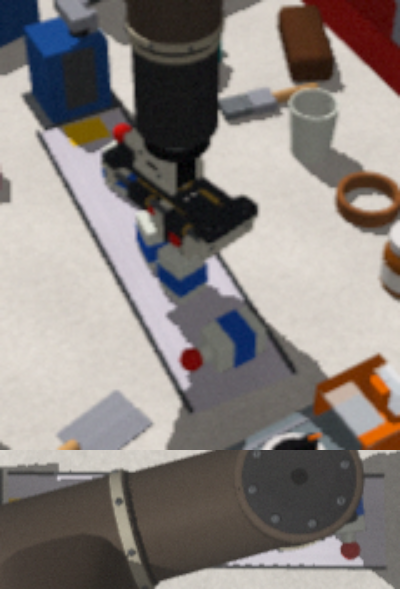

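B2 hangs upright. B1 has been knocked along the lane to y≈138, but its ball height of 95 means it still stands.

>>> send_rows:
  steps: [0, 0, 0, 5, 0, 0, 0, 0, 5, 0, 0, 0, 0, 0, 0, 42, 0, 0, 0, 0, 42, 0, 0, 0, 0, 42, 0, 0, -35, 0, 42, 0, 0, -45, 0, 48, -24.5, 34.7, 0, 0, 48, -24.5, 34.7, 0, 0, 48, -24.5, 34.7, 0, 8, 48, 0, 0, 0, 0, 48, 0, 0, 0, 0]

```text
t: 14.05
tool_pos: [421.5, -200.4, 159.0]
tcp_rot: [0.998, 0.069, -0.0, -0.0]
force: [-0.3, -0.3, 0.6]
opening: 0.547
finger_force: 0.0
```

```bash
python3 - <<'E'
from h import *
D=look("k"); s=r.state(); print(s["tool_pos"],s["tcp_rot"]*1000); print(balls(D))
E
```

```text
[ 422.2 -199.2  159.1] [997.5  70.3  -0.1  -0.1]
[(array([436.5, 351.9, 245.7]), 84), (array([482.9, 140.1,  96.1]), 66), (array([ 421.5, -199.4,   26.6]), 53)]
```

>>> send_rows:
  steps: [48, 0, 0, 37, 0, 48, 0, 0, 37, 0, 48, 0, 0, 37, 0, 48, 0, 0, 37, 0, 48, 0, 0, 0, 0, 0, 0, 0, 0, 0, 0, 0, 0, 0, 0, 0, 0, 0, 0, 0, 0, 0, 0, 0, 0, 0, 0, 0, 0, 0]
  squeeze: 12

```text
t: 15.15
tool_pos: [423.3, -199.5, 12.5]
tcp_rot: [0.998, 0.07, 0.001, 0.0]
force: [-0.4, 1.4, 4.6]
opening: 0.31
finger_force: 12.0
```

>>> send_rows:
  steps: [0, 1, 0.1, -10, 0, 0, 3, 0.4, -10, 0, 0, 5, 0.7, -10, 0, 0, 6, 0.9, -10, 0, 0, 6.5, 0.9, -10, 0, 0, 6.5, 0.9, -10, 0, 0, 6.5, 0.9, -10, 0, 0, 6, 0.9, -7, 0, 0, 0, 0, 0, 0, 0, 0, 0, 0, 0]

```text
t: 16.15
tool_pos: [462.4, -199.3, 87.8]
tcp_rot: [0.998, 0.07, -0.001, -0.0]
force: [0.2, -0.4, -3.9]
opening: 0.302
finger_force: 12.0
```

```bash
python3 v.py b5
```

```text
[ 462.3 -199.4   87.6] [ 0.3  0.4 -2.8]
[(array([437. , 352. , 245.4]), 84), (array([483.9, 140.2,  95.6]), 122), (array([464.6, -12.4,  95.2]), 26), (array([ 439.6, -210.2,   96.2]), 13)]
```

View pics/b5.png

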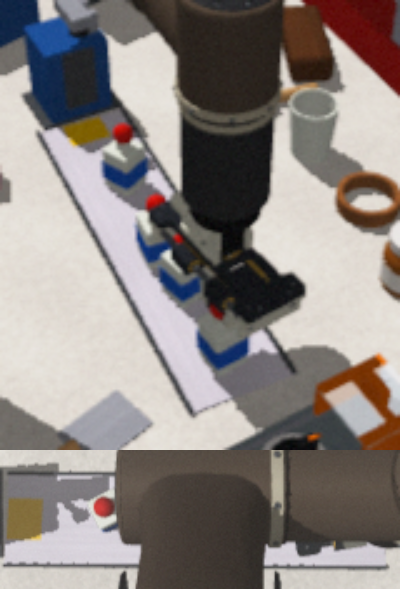

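B3 hangs upright, with its base about 5 mm above the floor. I'll set it down and go above the knob.

>>> send_rows:
  steps: [0, 0, 0, 3, 0, 0, 0, 0, 3, 0, 0, 0, 0, 0, 0, 42, 0, 0, 0, 0, 42, 0, 0, 0, 0, 42, 0, 0, -40, 0, 42, 0, 0, -45, 0, 42, -10.8, 47.9, 0, 0, 42, -10.8, 47.9, 0, 0, 42, -10.8, 47.9, 0, 0, 42, -10.8, 47.9, 0, 7.7, 42, 0, 0, 0, 7.7]

```text
t: 17.45
tool_pos: [445.8, -399.7, 166.0]
tcp_rot: [0.998, -0.069, -0.001, 0.0]
force: [-0.2, 1.4, -1.5]
opening: 0.481
finger_force: 0.0
```

```bash
python3 - <<'E'
from h import *
D=look("m"); s=r.state(); print(s["tool_pos"],s["tcp_rot"]*1000); print(balls(D))
for n in P:
  for t in ("B1","N1"): print(n,t,[(np.array(a["position"]),round(a["conf"],2)) for a in r.tip_of(n,t)])
# ring ellipse in original top picture
im=cv2.imread("pics/top0.png"); g=cv2.cvtColor(im,cv2.COLOR_BGR2HSV)
m=((g[...,1]<45)&(g[...,2]>150)).astype(np.uint8); q=np.zeros_like(m); q[218:260,452:496]=m[218:260,452:496]
c=max(cv2.findContours(q,cv2.RETR_EXTERNAL,cv2.CHAIN_APPROX_NONE)[0],key=cv2.contourArea); e=cv2.fitEllipse(cv2.convexHull(c)); print(e)
w=ray("top",*e[0]); print(P["top"]["eye"]+w*(65-P["top"]["eye"][2])/w[2])
E
```

```text
[ 446.1 -396.3  166.1] [997.8 -66.7  -0.8  -0.4]
[(array([437.4, 351.4, 245.4]), 83), (array([483.2, 140.3,  95.5]), 105), (array([466.5,  -8.9,  96.1]), 105), (array([468.3, -82.8,  95.2]), 115), (array([ 462. , -201.8,   95.5]), 145)]
side B1 [(array([486. , 140.2,  62.6]), 0.76), (array([468.6, -85.5,  55.1]), 0.72), (array([ 464.3, -201.7,   58.8]), 0.69), (array([754.3, 208.7,  -1.7]), 0.67), (array([276. , 240.9,  27.2]), 0.58), (array([717.6, 349.5,  22.8]), 0.5)]
side N1 [(array([767.8, -51.4,  -1.5]), 0.75)]
top B1 [(array([ 459.9, -204.5,   54.8]), 0.98), (array([481.4, 138.7,  58.6]), 0.88), (array([468.6, -86. ,  53.6]), 0.83), (array([276.6, 240.4,  22.6]), 0.68), (array([719. , 347.1,  18.1]), 0.56)]
top N1 [(array([465.9,  -9.6,  54.8]), 0.75)]
((474.6978454589844, 239.9943084716797), (30.137205123901367, 31.756120681762695), 148.70057678222656)
[ 445.7 -393.9   65. ]
```

View pics/sidem.png

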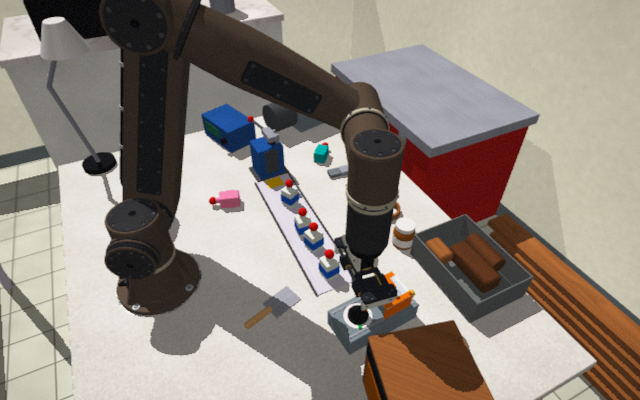

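All four bottles stand, with balls at px (290,184), (302,212), (313,228) and (329,255). Next I'll grip the knob bar.

>>> send_rows:
  steps: [42, 0, -1.5, 30, 0, 42, 0, 0, 30, 0, 42, 0, 0, 28, 0, 42, 0, 0, 0, 0, 0, 0, 0, 0, 0, 0, 0, 0, 0, 0, 0, 0, 0, 0, 0, 0, 0, 0, 0, 0]
  squeeze: 30

```text
t: 18.55
tool_pos: [447.9, -394.6, 80.8]
tcp_rot: [0.998, -0.064, 0.001, 0.001]
force: [-5.5, -17.3, -2.1]
opening: 0.181
finger_force: 9.4
```

>>> send_rows:
  steps: [0, 0, 0, 0, 0, 0, 0, 0, 0, 0]
  squeeze: 30

```text
t: 18.75
tool_pos: [447.6, -396.5, 80.9]
tcp_rot: [0.998, -0.064, 0.001, 0.002]
force: [-2.9, -13.3, -0.5]
opening: 0.133
finger_force: 29.9
```

>>> send_rows:
  steps: [0, -1, 2, 0, 0, 0, 0, 0, 0, 8.5, 0, 0, 0, 0, 8.5, 0, 0, 0, 0, 8.5, 0, 0, 0, 0, 8.5]
  squeeze: 30

```text
t: 19.25
tool_pos: [447.2, -397.4, 80.8]
tcp_rot: [0.935, -0.356, 0.002, 0.001]
force: [0.1, -8.0, 0.5]
opening: 0.136
finger_force: 29.9
```

>>> send_rows:
  steps: [0, 0, 0, 0, 8.5, 0, 0, 0, 0, 8.5, 0, 0, 0, 0, 8.5, 0, 0, 0, 0, 8.5, 0, 0, 0, 0, 8.5, 0, 0, 0, 0, 8.5, 0, 0, 0, 0, 8.5, 0, 0, 0, 0, 8.5, 0, 0, 0, 0, 0]

```text
t: 20.15
tool_pos: [445.8, -397.8, 80.9]
tcp_rot: [-0.576, 0.817, -0.001, -0.001]
force: [-4.5, -10.2, 2.7]
opening: 0.135
finger_force: 30.0
```

```bash
python3 - <<'E'
from h import *
s=r.state(); q=s["tcp_rot"]; print(s["tool_pos"],s["force"],np.degrees(2*np.arctan2(q[1],q[0])))
D=look("n")
for n in P:
  for c in("green","orange"):
    for b in blobs(n,*D[n],c,2):
      if b[2][1]<-380 and b[2][0]<500 and b[2][2]>40: print(n,c,b)
E
```

```text
[ 445.8 -397.8   80.9] [ -4.5 -10.2   2.7] 250.34383779903683
side green (array([359.7, 325.9]), np.int32(16), array([ 435.2, -427.5,   63.2]))
side orange (array([368.5, 364.5]), np.int32(6), array([ 377.7, -555.6,  136.7]))
side orange (array([370. , 369.5]), np.int32(2), array([ 375.7, -565.6,  133.5]))
side orange (array([371. , 372.5]), np.int32(2), array([ 372.5, -574.3,  138.5]))
side orange (array([375.1, 385.7]), np.int32(23), array([ 366.1, -601.9,  136.3]))
side orange (array([379. , 398.5]), np.int32(2), array([ 359.2, -628.2,  136.1]))
```

>>> send_rows:
  steps: [35, 0, 0, 0, 0, 35, 0, 0, 0, 0, 35, 0, 0, 0, 0, 35, 0, 0, -30, 0, 35, 0, 0, -50, 0, 35, 0, 0, -50, 0, 35, 0, 0, -50, -8, 35, 0, 0, 0, -8, 35, 0, 0, 0, -8, 35, 0, 0, 0, 0]

```text
t: 21.25
tool_pos: [446.1, -395.1, 259.6]
tcp_rot: [0.736, -0.677, 0.0, -0.0]
force: [1.3, 0.6, 0.2]
opening: 0.402
finger_force: 0.0
```

```bash
python3 - <<'E'
from h import *
s=r.state(); q=s["tcp_rot"]; print(s["tool_pos"],np.degrees(2*np.arctan2(q[1],q[0])))
D=look("p")
for n in P:
  for c in("green","orange"):
    for b in blobs(n,*D[n],c,2):
      if -470<b[2][1]<-350 and 390<b[2][0]<600 and b[2][2]>40: print(n,c,b)
  for t in("pointer","mark","hood_fin","knob_axis"): print(n,t,[(np.array(a["position"]),a["conf"]) for a in r.tip_of(n,t)][:1])
s=D["side"][0][270:360,310:430];t=D["top"][0][190:270,430:520]
cv2.imwrite("pics/c5.png",np.hstack([cv2.resize(s,(480,360),interpolation=2),cv2.resize(t,(320,360),interpolation=2)]))
E
```

```text
[ 446.1 -395.1  259.6] -85.2291975272852
side green (array([359.6, 326. ]), np.int32(15), array([ 434.5, -428.2,   64.3]))
side orange (array([391. , 295.1]), np.int32(625), array([ 536. , -409.1,  109.7]))
side orange (array([359.8, 313.1]), np.int32(11), array([ 439.8, -415.5,  101.4]))
side pointer [(array([ 439.7, -423.3,   72. ]), 0.9)]
side mark [(array([ 439.6, -424.4,   64.2]), 0.55)]
side hood_fin [(array([ 542.5, -388. ,  133.1]), 0.94)]
side knob_axis [(array([ 446.7, -396.8,   91.3]), 0.71)]
top pointer []
top mark [(array([770.4, -50.4,   1.9]), 0.68)]
top hood_fin []
top knob_axis []
```

View pics/c5.png

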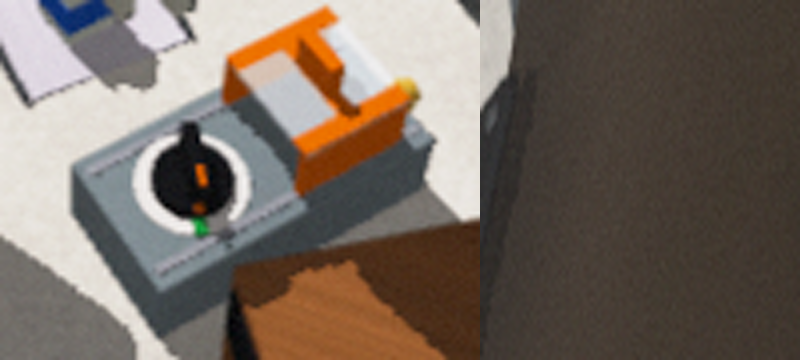

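```bash
python3 - <<'E'
from h import *
def at(n,u,v,z):
    w=ray(n,u,v); return P[n]["eye"]+w*(z-P[n]["eye"][2])/w[2]
im=cv2.imread("pics/sidep.png"); print(im[316:330,355:365,2].astype(int)-im[316:330,355:365,0]); 
H=cv2.cvtColor(im,cv2.COLOR_BGR2HSV)
# ring & disc centres
m=((H[...,1]<60)&(H[...,2]>140)).astype(np.uint8); q=np.zeros_like(m); q[300:332,340:374]=m[300:332,340:374]
c=max(cv2.findContours(q,0,1)[0],key=len); e=cv2.fitEllipse(cv2.convexHull(c)); print(e, at("side",*e[0],65))
a=np.array([446,-395.5])
for nm,u,v,z in(("ptr",359.75,322.2,70),("mark",359.6,326,65),("ptr0",366.7,310,70)):
    p=at("side",u,v,z); d=p[:2]-a; print(nm,p,np.degrees(np.arctan2(d[1],d[0])),np.hypot(*d))
p=at("top",488.8,244.7,65); d=p[:2]-a; print(p,np.degrees(np.arctan2(d[1],d[0])))
E
```

```text
[[ -2   2   2  -3  36 106  82   9  -3  -5]
 [  0  -2   2   0   6   9   4  -1  -4   0]
 [ -1  -6   1  -3  -3  -3  -1   0   4  -4]
 [ -3  -4  -3  -4   2   2  -4   0  -1  -6]
 [ -3  -7  -2   5  30  28  12  -3  -2   0]
 [ -1  -5  -4  62 106  78  24  -2  -2  -2]
 [ -3  -3  -1  60 103  98  44  -4   0   1]
 [ -3   3   3  23  45  43  20   0   0   4]
 [  5   1  -5  -7 -13 -12   0   3   5   5]
 [  9   8   3 -18 -32 -24  -4   3   4   5]
 [  5   6   6  -1 -37 -33 -12   2   6   7]
 [  5   5   5   2 -37 -43 -27  -3   5   4]
 [  3   5   4  -2 -23 -23 -17  -2  -1   0]
 [-12 -14 -12 -15 -11 -10  -8  -8  -6  -6]]
((349.93902587890625, 316.43988037109375), (28.488197326660156, 38.67828369140625), 157.31980895996094) [ 425.8 -393.3   65. ]
ptr [ 438.2 -421.7   70. ] -106.45884408383583 27.366005438238496
mark [ 434.2 -428.5   65. ] -109.61604194882041 35.02344742819018
ptr0 [ 472.7 -398.5   70. ] -6.365360097530755 26.901618136417397
[ 433.8 -426.8   65. ] -111.26079831796558
```

The pointer is within about 3° of the mark. Now the hood.

>>> send_rows:
  steps: [45, 1.5, -47, 0, 0, 45, 1.5, -47, 0, 0, 45, 0, 0, 47, 0, 45, 0, 0, 47, 0, 45, 0, 0, 47, 0, 45, 0, 0, 0, 0, 0, 0, 0, 0, 0, 0, 0, 0, 0, 0, 0, 0, 0, 0, 0, 0, 0, 0, 0, 0, 0, 0, 0, 0, 0]
  squeeze: 30

```text
t: 22.85
tool_pos: [540.3, -391.1, 119.3]
tcp_rot: [0.735, -0.678, 0.001, -0.0]
force: [-1.6, 0.7, 4.1]
opening: 0.136
finger_force: 30.0
```

>>> send_rows:
  steps: [0, 0, 12, 0, 0, 0, 0, 12, 0, 0, 0, 0, 12, 0, 0, 0, 0, 12, 0, 0, 0, 0, 12, 0, 0, 0, 0, 12, 0, 0, 0, 0, 12, 0, 0, 0, 0, 6, 0, 0, 0, 0, 0, 0, 0]

```text
t: 23.75
tool_pos: [448.8, -397.8, 119.3]
tcp_rot: [0.735, -0.678, -0.0, -0.0]
force: [-1.6, 4.2, 7.4]
opening: 0.133
finger_force: 30.0
```

>>> send_rows:
  steps: [0, 0, 3, 0, 0, 0, 0, 3, 0, 0, 0, 0, 3, 0, 0, 0, 0, 3, 0, 0, 0, 0, 0, 0, 0, 0, 0, 0, 0, 0]

```text
t: 24.35
tool_pos: [445.7, -398.3, 119.4]
tcp_rot: [0.735, -0.678, 0.006, -0.004]
force: [24.8, 11.6, -5.4]
opening: 0.138
finger_force: 30.0
```

>>> send_rows:
  steps: [0, 0, -8, 0, 0, 35, 0, 0, 0, 0, 35, 0, 0, 0, 0, 35, 0, 0, 0, 0, 35, 0, 0, -40, 0, 35, 0, 0, -50, 0, 35, 0, 0, -50, 0, 35, 50, 0, 0, 0, 35, -50, 0, 0, -8.5]

```text
t: 25.25
tool_pos: [444.8, -408.5, 252.4]
tcp_rot: [0.779, -0.626, -0.004, 0.002]
force: [1.0, 4.6, -4.3]
opening: 0.402
finger_force: 0.0
```

```bash
python3 - <<'E'
from h import *
s=r.state(); q=s["tcp_rot"]; print(s["tool_pos"],np.degrees(2*np.arctan2(q[1],q[0])))
D=look("q"); print(balls(D))
im,d=D["side"]; w=cloud("side",d); h=cv2.cvtColor(im,cv2.COLOR_BGR2HSV)
og=(h[...,0]>4)&(h[...,0]<20)&(h[...,1]>170)&(h[...,2]>80)&(w[...,2]>125)&(w[...,2]<146)&(w[...,0]>380)&(w[...,0]<600)&(abs(w[...,1]+395)<35)
f=w[og]; print(len(f),f.mean(0),f.min(0),f.max(0)); t=f[f[:,2]>134]; print("fin top",t.mean(0))
print(r.tip_of("side","hood_fin"))
cv2.imwrite("pics/c6.png",cv2.resize(im[250:360,300:440],(700,550)))
E
```

```text
[ 444.8 -408.5  252.4] -77.57146499095481
[(array([437.2, 352.1, 245.8]), 83), (array([484.1, 140.2,  95.7]), 107), (array([465.2,  -9.2,  95.5]), 108), (array([469. , -83.6,  96.2]), 115), (array([ 462.7, -201.9,   95.4]), 77)]
95 [ 445.3 -399.4  137.3] [ 439.9 -415.6  125.7] [ 453.7 -379.6  145.3]
fin top [ 445.7 -397.6  139.9]
[{'position': [447.7, -398.4, 133.2], 'conf': 0.86}]
```

View pics/c6.png

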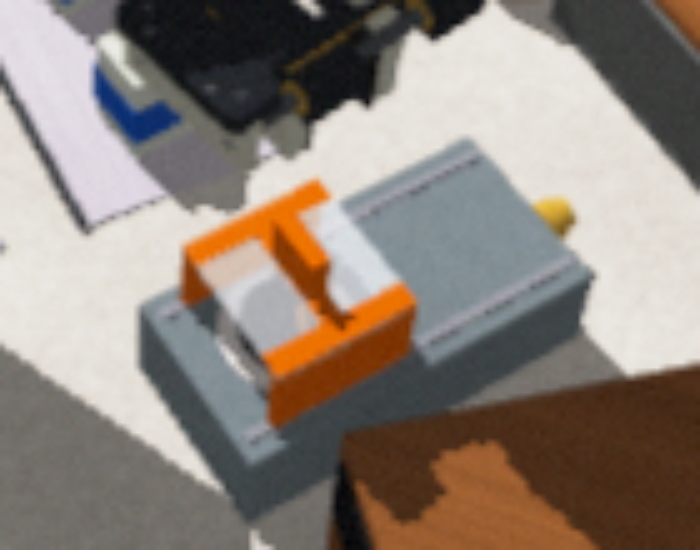

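The fin sits over the knob axis at (446,-398), so the hood is home. Back to the lever.

>>> send_rows:
  steps: [60, 0, 0, -6, -8.5, 60, 0, 0, -6, -8.5, 60, 0, 0, -6, -8.5, 60, 0, 0, -6, -8.5, 60, 0, 0, -6, -8.5, 60, 0, 0, -6, -8.5, 60, 0, 0, -6, -8.5, 60, 0, 0, -6, -8.5, 60, 0, 0, 0, -8.5, 60, 0, 0, 0, 0]

```text
t: 26.4
tool_pos: [446.0, -398.6, 306.9]
tcp_rot: [1.0, -0.002, 0.0, 0.0]
force: [-0.4, 0.1, -0.4]
opening: 0.685
finger_force: 0.0
```

>>> send_rows:
  steps: [60, 0, -46, 0, 0, 60, 0, -46, 0, 0, 60, 0, -46, 0, 0, 60, 0, -46, 0, 0, 60, 0, -46, 0, 0, 60, 0, -46, 0, 0, 60, 0, -46, 0, 0, 60, 0, -46, 0, 0, 60, 0, -46, 0, 0, 60, 0, -46, 0, 0, 60, 0, -46, 0, 0, 60, 0, 0, 0, 0]

```text
t: 27.6
tool_pos: [449.4, 111.5, 306.2]
tcp_rot: [1.0, -0.004, 0.0, -0.0]
force: [-0.2, -0.8, -0.7]
opening: 0.687
finger_force: 0.0
```

>>> send_rows:
  steps: [60, -2, -48, 0, 0, 60, -2, -48, 0, 0, 60, -2, -48, 0, 0, 60, -2, -48, 0, 0, 60, -2, -48, 0, 0, 60, 0, 0, 0, 0, 60, 0, 0, 0, 0]

```text
t: 28.3
tool_pos: [440.8, 348.0, 305.5]
tcp_rot: [1.0, -0.004, -0.0, 0.001]
force: [-0.2, -1.4, -0.7]
opening: 0.685
finger_force: 0.0
```

>>> send_rows:
  steps: [60, -3.5, -3.5, 26, 0, 60, 0, 0, 26, 0, 60, 0, 0, 26, 0, 60, 0, 0, 0, 0, 0, 0, 0, 0, 0, 0, 0, 0, 0, 0, 0, 0, 0, 0, 0, 0, 0, 0, 0, 0, 0, 0, 0, 0, 0, 0, 0, 0, 0, 0]
  squeeze: 25

```text
t: 29.3
tool_pos: [437.7, 351.8, 228.7]
tcp_rot: [1.0, -0.003, 0.0, -0.001]
force: [0.2, 1.9, 2.4]
opening: 0.231
finger_force: 25.0
```

>>> send_rows:
  steps: [0, -16.8, 0, 15.6, 0, 0, -13.1, 0, 17.4, 0, 0, -9.9, 0, 19.4, 0, 0, -6.4, 0, 20.8, 0, 0, -2.6, 0, 21.6, 0, 0, 0.4, 0, 15.3, 0, 0, 0, 0, 3, 0, 0, 0, 0, 0, 0, 0, 0, 0, 0, 0]

```text
t: 30.2
tool_pos: [388.9, 350.5, 115.2]
tcp_rot: [1.0, -0.003, -0.0, 0.001]
force: [0.7, -4.6, -1.2]
opening: 0.227
finger_force: 25.0
```

>>> send_rows:
  steps: [0, 0, 0, 3, 0, 0, 0, 0, 3, 0, 0, 0, 0, 3, 0, 0, 0, 0, 0, 0]

```text
t: 30.6
tool_pos: [389.9, 350.7, 108.5]
tcp_rot: [1.0, -0.003, 0.001, 0.0]
force: [-0.8, -9.6, 14.7]
opening: 0.23
finger_force: 25.0
```

>>> send_rows:
  steps: [0, 0, 0, -2, 0, 60, 0, 0, 0, 0, 60, 0, 0, 0, 0, 60, 0, 0, 0, 0, 60, 0, 0, -40, 0, 60, 0, 0, -50, 0, 60, 0, 0, -50, 0, 60, -40, -30, 0, 0, 60, 0, -40, 0, 0, 60, 0, -40, 0, 0, 60, 0, 0, 0, 0]

```text
t: 31.7
tool_pos: [349.4, 465.9, 247.5]
tcp_rot: [1.0, -0.002, 0.0, -0.0]
force: [-0.8, 0.1, -0.9]
opening: 0.685
finger_force: 0.0
```

```bash
python3 - <<'E'
from h import *
s=r.state(); print(s["t"],s["tool_pos"],s["force"])
D=look("z"); print(balls(D))
for n in P: print([(np.array(a["position"]),a["conf"]) for t in("lever_ball","lever_pivot","hood_fin") for a in r.tip_of(n,t)[:1]])
E
```

```text
31.7 [349.4 465.9 247.5] [-0.8  0.1 -0.9]
[(array([389.6, 349.7, 131.5]), 25), (array([481.6, 139.7,  97. ]), 66), (array([465.7,  -9.8,  95.5]), 125), (array([468.6, -83.1,  95.6]), 127), (array([ 461.5, -201.5,   95.6]), 132)]
[(array([386.6, 351. , 131.5]), 0.44), (array([514. , 350.1, 149.1]), 0.79), (array([ 447.4, -397. ,  135. ]), 0.64)]
[(array([389.8, 351.1, 130. ]), 0.79), (array([511. , 354.1, 149.3]), 0.73), (array([ 451.8, -399.4,  134.2]), 0.63)]
```

View pics/sidez.png

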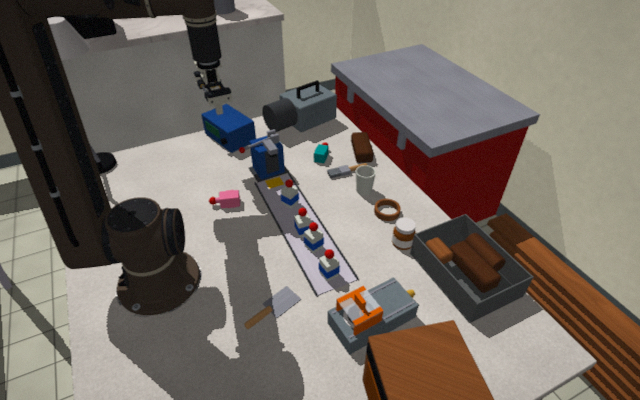

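All is in place: the bottles stand, the hood is home and the lever is at its lower stop (ball z 131, and the raised position was 60° above it).

```bash
python3 -c "
from station import r
print(r.finish_job())"
```

```text
the job is handed in; nothing more can be done
None
```

The job is done and handed in: the lever was raised, all toppled bottles (three were there) stand in the lane, the knob was turned to the mark, the hood is home over it, and the lever was lowered last.

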